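Fill the table caddy by height

TASK

Fill the wooden table caddy: stand the small gold-capped sauce bottle, the pepper mill, the gold-lidded jar and the salt shaker upright in its four compartments, one in each, in order of height with the tallest next to the caddy's high end board and the shortest at the low end. Set each one down on the caddy's floor rather than dropping it, and let go. Leave the bigger gold-capped bottle, the red-lidded jar and the garlic where they are; they do not belong in the caddy.

Things in the scene. Friction and masses are not known exactly. Their poses are not given: they have to be found in the camera images.
- caddy: Open pale-wood caddy, 90 mm wide (x), 344 mm long (y), fixed. Origin: centre of its underside. Its floor is 8 mm, side rims 30 mm and dividers 26 mm above the worktop. Four compartments in a row along y, 80 (x) by 78 mm (y) inside, centred at x = 0, y = -123, -41, +41, +123 mm. One end (+y or -y, it varies) has the high end board, the other a 30 mm one.
- end_high: The caddy's high end board of pale wood, with a hand slot: 90 mm wide, 10 mm thick, 110 mm high, fixed across one end of the caddy, 167 mm from the caddy's centre along its y axis. Origin: centre of its lower edge. The compartment centres lie 44, 126, 208 and 290 mm from it, along the caddy.
- sauce_mid (a point): Small sauce bottle with red-brown sauce, black collar and gold cap, 47 mm in diameter, 188 mm tall, about 0.27 kg, loose, standing. To the touch it narrows evenly from 47 mm at 94 mm above its foot to 22 mm at the top (32 mm wide at 150 mm up). Tallest of the four. The point is on its axis, half-way up; z is up.
- mill_mid (a point): Turned wooden pepper mill, 58 mm in diameter, 150 mm tall, about 0.18 kg, loose, standing. It has a rounded head about 50 mm wide between 109 and 139 mm above its foot, with a small metal knob on top; the head does not turn. Second tallest. The point is on its axis, half-way up; z is up.
- jar_mid (a point): Glass jar with orange contents and a gold screw lid, 60 to 63 mm in diameter, 104 mm tall, about 0.42 kg, loose, standing. Third tallest. The point is on its axis, half-way up; z is up.
- salt_mid (a point): Salt shaker, clear below with a grey rounded top, 44 mm in diameter up to 70 mm above its foot, 34 mm at the top, 90 mm tall, about 0.10 kg, loose, standing. Shortest of the four. The point is on its axis, half-way up; z is up.
- big_bottle_mid (a point): The bigger gold-capped bottle, clear with a white and blue label, 63 mm in diameter, 232 mm tall, loose; stays where it is, at the back. The point is on its axis, half-way up; z is up.
- red_jar_mid (a point): Jar with pale contents and a red lid, 74 mm in diameter, 92 mm tall, loose; stays where it is. The point is on its axis, half-way up; z is up.
- garlic_mid (a point): Garlic bulb, 54 mm wide, 53 mm high, loose; stays where it is. The point is on its axis, half-way up; z is up.
Things that resemble listed ones, but are neither listed nor needed, are in the scene too. What is shaped like the part that bears salt_mid but blue is not meant.

How it is judged:
At the end, for the whole second after the job is handed in: From the high end: sauce bottle, mill, gold-lidded jar, salt, each released at rest in its own compartment, within 22 mm of its centre along and across, within 6 mm of standing on the floor, tilt under 0.1 rad; big bottle, red-lidded jar and garlic within 30 mm of their starts (horizontal distance between sauce_mid and end_high between 0.022 and 0.066 m and x of sauce_mid in the frame of caddy between -0.022 and 0.022 m and z of sauce_mid in the frame of caddy between 0.096 and 0.108 m and angle between each of sauce_mid, mill_mid, jar_mid, salt_mid's own z axis and vertical below 0.1 rad and linear speed of each of sauce, mill, jar, salt below 0.03 m/s and angular speed of each of sauce, mill, jar, salt below 0.5 rad/s and horizontal distance between mill_mid and end_high between 0.104 and 0.148 m and x of mill_mid in the frame of caddy between -0.022 and 0.022 m and z of mill_mid in the frame of caddy between 0.077 and 0.089 m and horizontal distance between jar_mid and end_high between 0.186 and 0.23 m and x of jar_mid in the frame of caddy between -0.022 and 0.022 m and z of jar_mid in the frame of caddy between 0.054 and 0.066 m and horizontal distance between salt_mid and end_high between 0.268 and 0.312 m and x of salt_mid in the frame of caddy between -0.022 and 0.022 m and z of salt_mid in the frame of caddy between 0.047 and 0.059 m and distance of each of big_bottle_mid, red_jar_mid, garlic_mid from where it was at the start of the episode below 0.03 m); the robot touches nothing.
It fails at once if the big bottle, the red-lidded jar or the garlic is shifted by more than 30 mm (distance of any of big_bottle_mid, red_jar_mid, garlic_mid from where it was at the start of the episode above 0.03 m).
It fails at once if one of the four is dropped or thrown (moves faster than 0.8 m/s with nothing of the robot touching it) ((linear speed of sauce above 0.8 m/s and contact force between sauce and the fingers below 0.05 N and contact force between sauce and the arm below 0.05 N) or (linear speed of mill above 0.8 m/s and contact force between mill and the fingers below 0.05 N and contact force between mill and the arm below 0.05 N) or (linear speed of jar above 0.8 m/s and contact force between jar and the fingers below 0.05 N and contact force between jar and the arm below 0.05 N) or (linear speed of salt above 0.8 m/s and contact force between salt and the fingers below 0.05 N and contact force between salt and the arm below 0.05 N)).
It also fails if it takes over 104 s, if anything falls off the work surface, if the arm or the gripper's body presses on something with over 40 N, if the wrist force passes 120 N, or if a joint passes its speed limit or range.

ROBOT

A 6-joint arm with a two-finger parallel gripper is mounted at the origin on a cart in front of the work surface, level with it; the furniture and walls round the work are solid. World frame = base frame: x ahead of the robot, y to its left, z up, the work surface at z = 0. Lengths are in m, angles in rad, forces in N, time in s.
With the tool pointing down it reaches from about 0.325 to 0.875 m from the base axis. Payload 4.4 kg.
Tool frame: the origin (TCP) lies midway between the tips of the shut fingers; the grasp point (between the pads) lies 19 mm behind it; z points along the fingers, y is the line along which they close (so a half turn about z gives the same grasp; the last joint's range is limited). The gripper opens to 85 mm and grips with 20 to 120 N. Pads are 22 mm wide; open, the fingers measure 114 mm over their backs; the gripper's body (76 mm by 85 mm) begins 54 mm behind the grasp point. The pads swing forward as they close: fully open they stand 13 mm farther back than shut.
Start: joints at [0.973, 0.207, 1.542, -0, 1.393, -0.15], TCP at [0.249, 0.518, 0.231] pointing down, gripper open.
Joint ranges: [-2.73, 2.73], [-0.86, 2.22], [0.23, 2.46], [-1.11, 4.25], [0.08, 2.63], [-2.82, 2.82]. Speed limits (rad/s): [2.79, 2.79, 3.14, 3.14, 3.14, 3.14].

INTERFACE

Orientations are given as a unit quaternion [x, y, z, w].
In Python, from station import robot gives the robot as it stands. The module is installed in compiled form; this text tells all that it offers.
- The arm moves only by the tool drive_tool, never from a script. Its arguments are lists of equal length, an entry for each row: "claw": the closure, from 0 (fully open) to 1 (shut); "dp": the shift along the tool's x, y, z in m, a list of three; "angular": the turn, a rotation vector about the tool's x, y, z in rad, a list of three. A call has 1 to 5 rows; each row shifts and turns the commanded pose from where the row before left it, along the tool's axes as they then stand; what a row does not reach is not made up. A row lasts 1/8 s, in which the tool goes at most 62.5 mm and 10.7 degrees, less where a joint would pass 70% of its speed; a pose out of reach is approached as far as the arm can. A call is refused whole if a number of a shift passes 0.0625 or a number of a turn 0.188, either way. A call with a gripper value outside its range is refused whole. The fingers move at their own pace and stop on an object; "grip_force" is the grip in N (left out, the last holds). Time passes only in rows, so rows that do not move let the fingers close. It gives the time, the measured TCP pose, the force, the opening and the grip force at its end, in the units of the state.
- robot.get_obs(): the state, without advancing time (a new reading comes with each control period).
- robot.capture(name): name is "scene" or "top"; returns a dict with "img" (400x640x3 uint8, red, green, blue), "K" (3x3 intrinsics, pixels), "rvec" (rotation vector, rad) and "tvec" (3), from world to camera coordinates, as OpenCV has them. Camera axes: x right, y down, z forward; pixel columns grow to the right and rows downward; lengths in m; the calibration is good to about 2 mm. A picture is of the moment at which its call begins. There is no depth.
- robot.close_job(): hands the job in; it is judged then, once.
The state is a dict: "time_s": time; "qpos": joint angles; "joint_velocities": joint speeds; "joint_torque": joint torques, N m; "ee_pos": TCP position; "orientation": TCP orientation; "force": force on the tool from outside, world axes, zero at the start; "torque": the same for the moment, N m; "opening": opening from 0.0 (shut) to 1.0 (fully open); "finger_force": force on a finger pad.
Only numpy, scipy, OpenCV 4.12 (cv2) and the standard library are available. Lean on these libraries where they do the work, as an engineer would, in place of code of your own. Each camera call takes 0.05 s, during which the arm holds its last target. There are 200 camera calls.

## Working session

There is one attempt and no reset: what is moved stays moved. The work goes in short steps, Python scripts to look and compute and a tool call to move; the robot and the scene stay as the last step left them, time stands still between calls to the robot, and variables do not carry over. Pictures are saved under pics/ and viewed, at most 14 in all, crops included, and the job is handed in when it is done.

Besides the shell and the picture viewer there is one more tool, called after ">>>" by a JSON object that holds its "name" and its "arguments". drive_tool: Moves the arm, as the interface text tells. Its arguments: {"type":"object","properties":{"claw":{"type":"array","items":{"type":"number"}},"dp":{"type":"array","items":{"type":"array","items":{"type":"number"}}},"angular":{"type":"array","items":{"type":"array","items":{"type":"number"}}},"grip_force":{"type":"number"}},"required":["claw","dp","angular"]}

```bash
mkdir -p pics
cat > h.py <<'E'
import numpy as np,cv2
from station import robot
def cap(n,f):
    c=robot.capture(n); cv2.imwrite('pics/'+f,c['img'][:,:,::-1]); np.savez('pics/'+f[:-4],**{k:np.array(v) for k,v in c.items()}); return c
def ray(c,u,v,z):
    K=np.array(c['K']);R=cv2.Rodrigues(np.array(c['rvec'],float))[0];t=np.array(c['tvec'],float).ravel()
    o=-R.T@t; d=R.T@np.linalg.inv(K)@np.array([u,v,1.]); return (o+d*(z-o[2])/d[2]).round(4)
def proj(c,p):
    return cv2.projectPoints(np.array(p,float).reshape(-1,3),np.array(c['rvec'],float),np.array(c['tvec'],float),np.array(c['K'],float),None)[0].reshape(-1,2)
E
python3 - <<'E'
from h import *
for n in('scene','top'):
    c=cap(n,n+'0.png');R=cv2.Rodrigues(np.array(c['rvec'],float))[0];print(-R.T@np.array(c['tvec']).ravel(),R[2])
print(robot.get_obs())
E
```

```text
[-0.29640371 -0.57526175  0.96794841] [ 0.64462288  0.43299185 -0.63006302]
[-0.08911029  0.10911975  1.46982721] [ 0.44254868 -0.06871563 -0.89410784]
{'time_s': 0.1, 'qpos': array([ 9.72462297e-01,  2.07353460e-01,  1.54285347e+00,  5.92320194e-07,
        1.39351417e+00, -1.50509117e-01]), 'joint_velocities': array([ 0.00230438, -0.00162946, -0.00324471,  0.00099072, -0.00169686,
       -0.0002414 ]), 'joint_torque': array([-1.17944008e-03, -3.84101629e+01, -2.92545623e+01, -2.77975669e-04,
        4.91041137e-03,  5.00507795e-06]), 'ee_pos': array([0.24859069, 0.51770234, 0.23021119]), 'orientation': array([ 2.22046025e-01,  9.75035605e-01, -9.90386677e-04, -3.89494199e-04]), 'force': array([1.00678233, 0.38961094, 0.1153878 ]), 'torque': array([ 0.0218    , -0.01649629, -0.02150358]), 'finger_force': 0.0, 'opening': 0.9953976006919287}
```

View pics/scene0.png

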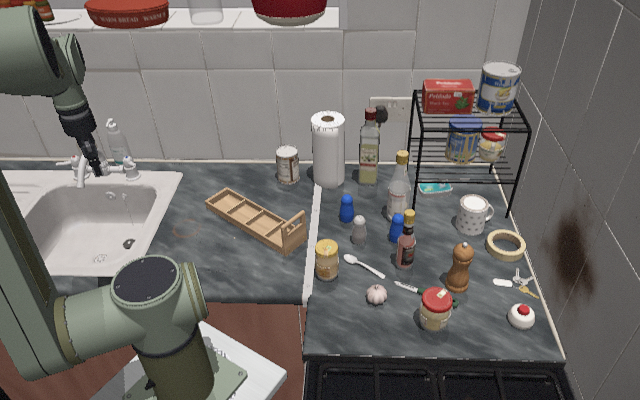

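View pics/top0.png

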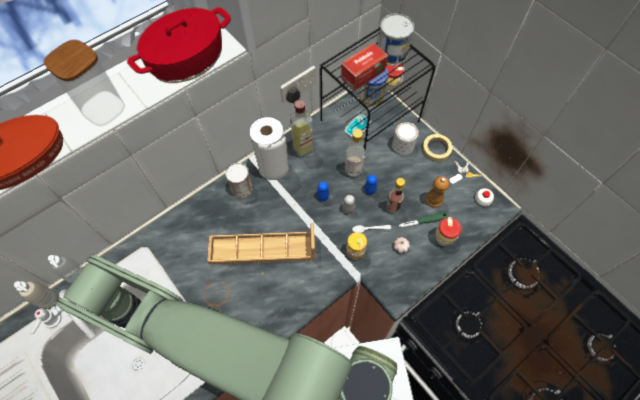

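The scene view shows the caddy with its high end board at (293,230). The jar is at (326,258), salt at (360,230), sauce at (406,240), mill at (460,267), garlic at (376,294) and the red-lidded jar at (436,308). I'll enlarge both views to measure positions.

Run:
```python
import cv2
a=cv2.imread('pics/scene0.png')[180:330,195:485]
b=cv2.imread('pics/top0.png')[120:270,200:475]
for n,i,s in(('cs',a,2.75),('ct',b,2.9)): cv2.imwrite(f'pics/{n}.png',cv2.resize(i,None,fx=s,fy=s,interpolation=cv2.INTER_CUBIC))
```

```text
(no output)
```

View pics/cs.png

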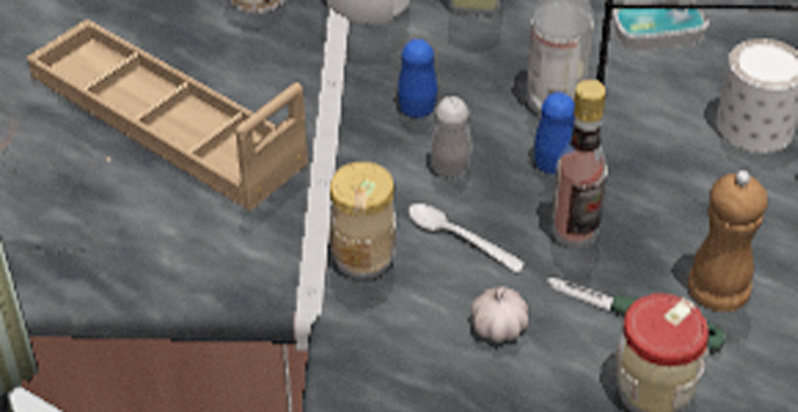

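View pics/ct.png

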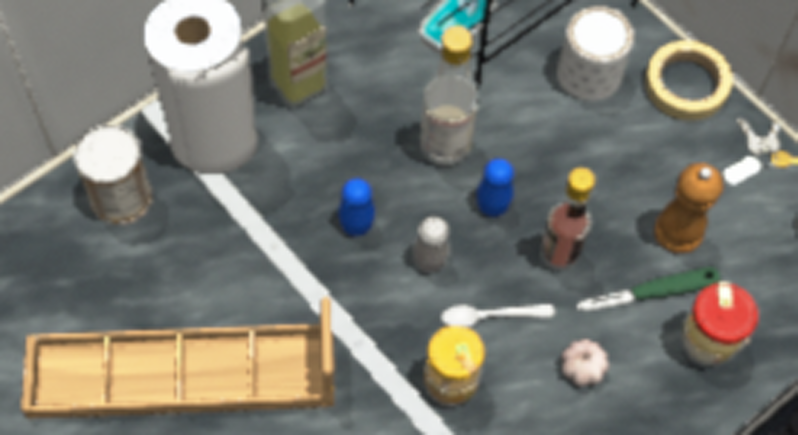

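The crops give these positions:

| Item | Scene crop | Top crop |
|---|---|---|
| Sauce cap | (591,86) | (583,174) |
| Mill knob | (743,177) | (705,172) |
| Jar lid | (363,183) | (457,348) |
| Salt top | (453,102) | (433,225) |
| Caddy low end corners | (85,22) and (30,60) | (28,335) |

Run:
```python
from h import *
from scipy.optimize import least_squares
S=dict(np.load('pics/scene0.npz'));T=dict(np.load('pics/top0.npz'))
fs=lambda x,y:(195+x/2.75,180+y/2.75); ft=lambda x,y:(200+x/2.9,120+y/2.9)
for n,s,t,z in(('sauce',(591,86),(583,173),.188),('mill',(743,177),(705,172),.147),('jar',(363,184),(457,348),.104),('salt',(453,101),(433,225),.088),('bluL',(418,46),(357,185),.088),('bluR',(558,98),(498,165),.088),('big',(570,0),(456,36),.23),('red',(665,327),(724,312),.092),('garlic',(500,318),(585,362),.027)):
    print(n,ray(S,*fs(*s),z),ray(T,*ft(*t),z))
obsS=[((-1,-172,30),(0,0))]
# caddy local with high end at +y
P=[(S,fs(85,22),None),(S,fs(30,60),None),(S,fs(300,88),.11),(S,fs(240,132),.11),(S,fs(250,207),0),(S,fs(305,157),0),
(T,ft(25,336),.03),(T,ft(22,405),.03),(T,ft(325,298),.11),(T,ft(333,405),0)]
for c,p,z in P: print(ray(c,*p,.03 if z is None else z))
```

```text
sauce [ 0.5793 -0.2379  0.188 ] [ 0.5778 -0.2417  0.188 ]
mill [ 0.582  -0.3855  0.147 ] [ 0.5787 -0.385   0.147 ]
jar [ 0.4378 -0.083   0.104 ] [ 0.4358 -0.0829  0.104 ]
salt [ 0.5987 -0.0869  0.088 ] [ 0.5919 -0.0873  0.088 ]
bluL [ 0.6567 -0.0112  0.088 ] [ 0.6562 -0.0113  0.088 ]
bluR [ 0.6575 -0.1745  0.088 ] [ 0.6558 -0.1753  0.088 ]
big [ 0.6341 -0.1871  0.23  ] [ 0.7435 -0.1343  0.23  ]
red [ 0.4368 -0.3811  0.092 ] [ 0.4348 -0.3784  0.092 ]
garlic [ 0.4231 -0.2372  0.027 ] [ 0.4258 -0.2315  0.027 ]
[0.5574 0.3801 0.03  ]
[0.4719 0.3857 0.03  ]
[0.5144 0.0405 0.11  ]
[0.4307 0.0525 0.11  ]
[0.4381 0.0561 0.    ]
[0.5283 0.0505 0.    ]
[0.557  0.3838 0.03  ]
[0.4753 0.3915 0.03  ]
[0.5132 0.047  0.11  ]
[0.4308 0.0529 0.    ]
```

Run:
```python
from h import *
from scipy.optimize import least_squares
S=dict(np.load('pics/scene0.npz'));T=dict(np.load('pics/top0.npz'))
fs=lambda x,y:(195+x/2.75,180+y/2.75); ft=lambda x,y:(200+x/2.9,120+y/2.9)
# local: a=along toward high, b=across toward world +x
P=[(S,fs(85,22),(-172,45,30)),(S,fs(30,60),(-172,-45,30)),(S,fs(300,88),(172,45,110)),(S,fs(240,132),(172,-45,110)),(S,fs(250,207),(172,-45,0)),(S,fs(305,157),(172,45,0)),
(T,ft(25,336),(-172,45,30)),(T,ft(22,407),(-172,-45,30)),(T,ft(325,298),(172,45,110)),(T,ft(333,405),(172,-45,0))]
W=lambda q,l:np.array([q[0]+(l[0]*np.sin(q[2])+l[1]*np.cos(q[2]))/1e3,q[1]+(-l[0]*np.cos(q[2])+l[1]*np.sin(q[2]))/1e3,l[2]/1e3])
f=lambda q:np.concatenate([(proj(c,W(q,l))[0]-p) for c,p,l in P])
r=least_squares(f,[.495,.22,-.1],loss='soft_l1');q=r.x;print(q,f(q).round(1).reshape(-1,2).tolist())
for a in(123,41,-41,-123):print(W(q,(a,0,0)))
np.save('q.npy',q)
im=[]
for c,s,(u0,v0) in((S,2.75,(195,180)),(T,2.9,(200,120))):
    i=c['img'][:,:,::-1][v0:v0+150,u0:u0+200]; i=cv2.resize(i,None,fx=2,fy=2)
    for z,ls in((30,[(-172,-45),(-172,45),(162,45),(162,-45)]),(110,[(162,-45),(162,45),(172,45),(172,-45)]),(0,[(-172,-45),(-172,45),(172,45),(172,-45)])):
        p=proj(c,[W(q,(*l,z)) for l in ls]); cv2.polylines(i,[((p-(u0,v0))*2).astype(int)],True,(0,0,255) if z else (255,0,0),1)
    im.append(i)
cv2.imwrite('pics/ov.png',np.hstack(im))
```

```text
[ 0.49531356  0.21818237 -0.11739026] [[-0.3, -0.8], [-2.3, -0.7], [0.7, -1.3], [-0.1, 0.0], [-0.6, 2.1], [0.7, 2.7], [-0.0, -0.9], [-0.8, 0.8], [1.2, -2.2], [0.1, 0.1]]
[0.4809077 0.0960289 0.       ]
[0.4905116  0.17746455 0.        ]
[0.50011551 0.2589002  0.        ]
[0.50971942 0.34033585 0.        ]
```

View pics/ov.png

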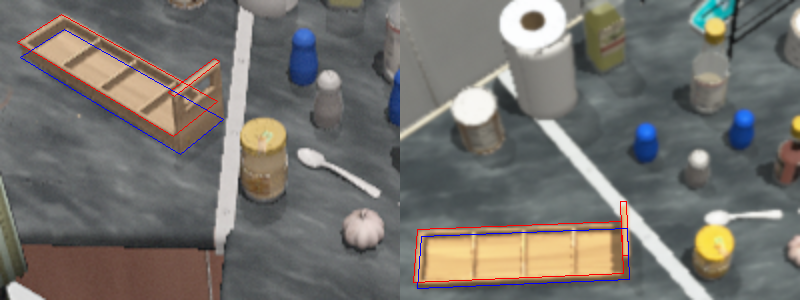

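>>> {"name": "drive_tool", "arguments": {"claw": [0,0,0,0,0], "dp": [[0,0,0],[0,0,0],[0,0,0],[0,0,0],[0,0,0]], "angular": [[0,0,0.186],[0,0,0.186],[0,0,0.186],[0,0,0.186],[0,0,0.186]], "grip_force": 40}}

```text
time_s: 0.72
ee_pos: [0.2487, 0.5179, 0.2306]
orientation: [0.638, 0.77, -0.001, 0.0]
force: [-0.5, 0.3, 0.7]
opening: 0.998
finger_force: 0.0
```

>>> {"name": "drive_tool", "arguments": {"claw": [0,0,0,0,0], "dp": [[0,0,0],[0,0,0],[-0.047,0.034,0],[-0.047,0.034,0],[-0.047,0.034,0]], "angular": [[0,0,0.186],[0,0,0.122],[0,0,0],[0,0,0],[0,0,0]]}}

```text
time_s: 1.35
ee_pos: [0.3344, 0.3649, 0.2307]
orientation: [0.746, 0.666, -0.0, 0.0]
force: [1.1, -0.3, 0.9]
opening: 0.998
finger_force: 0.0
```

>>> {"name": "drive_tool", "arguments": {"claw": [0,0,0,0,0], "dp": [[-0.047,0.034,0],[-0.047,0.034,0],[-0.047,0.034,0],[-0.047,0.034,0],[-0.047,0.034,0]], "angular": [[0,0,0],[0,0,0],[0,0,0],[0,0,0],[0,0,0]]}}

```text
time_s: 1.98
ee_pos: [0.4764, 0.1118, 0.231]
orientation: [0.747, 0.665, -0.0, -0.0]
force: [1.0, 0.3, 0.1]
opening: 1.002
finger_force: 0.0
```

>>> {"name": "drive_tool", "arguments": {"claw": [0,0,0,0,0], "dp": [[-0.046,0.035,0],[-0.046,0.035,0],[-0.046,0.035,0],[-0.046,0.035,0],[0,0,0.06]], "angular": [[0,0,0],[0,0,0],[0,0,0],[0,0,0],[0,0,0]]}}

```text
time_s: 2.6
ee_pos: [0.6006, -0.0909, 0.1764]
orientation: [0.748, 0.663, 0.004, 0.007]
force: [0.3, 0.6, -1.1]
opening: 1.001
finger_force: 0.0
```

Run:
```python
from h import *
a=cap('scene','s1.png')['img'];b=cap('top','t1.png')['img']
i=np.hstack([cv2.resize(a[120:320,280:480],(400,400)),cv2.resize(b[130:270,310:450],(400,400))])
cv2.imwrite('pics/c1.png',i[:,:,::-1]);print(robot.get_obs()['ee_pos'])
```

```text
[ 0.58831182 -0.08477659  0.16317045]
```

View pics/c1.png

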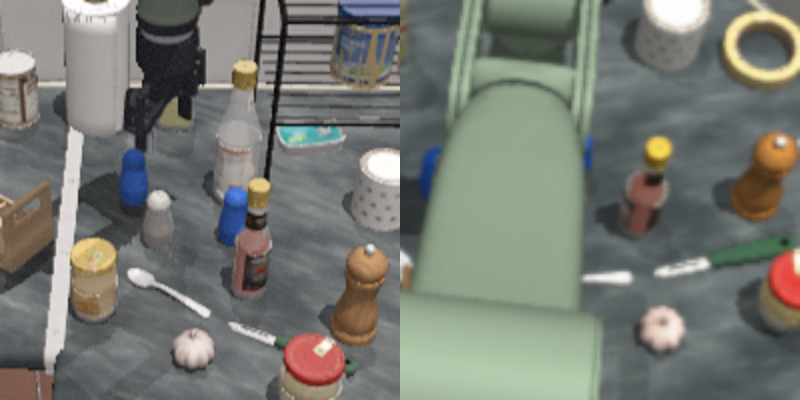

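>>> {"name": "drive_tool", "arguments": {"claw": [0,0,0,0,0], "dp": [[0,0,0],[0,0.003,0.03],[0,0,0.04],[0,0,0.04],[0,0,0.026]], "angular": [[0,0,0],[0,0,0],[0,0,0],[0,0,0],[0,0,0]]}}

```text
time_s: 3.32
ee_pos: [0.5984, -0.085, 0.0366]
orientation: [0.746, 0.666, 0.001, 0.001]
force: [0.3, -0.5, 0.1]
opening: 1.002
finger_force: 0.0
```

>>> {"name": "drive_tool", "arguments": {"claw": [0.3,0.5,1,1,1], "dp": [[0,0,0],[0,0,0],[0,0,0],[0,0,0],[0,0,0]], "angular": [[0,0,0],[0,0,0],[0,0,0],[0,0,0],[0,0,0]], "grip_force": 30}}

```text
time_s: 3.95
ee_pos: [0.5998, -0.0861, 0.0387]
orientation: [0.747, 0.665, 0.002, 0.003]
force: [-0.6, 1.0, 6.7]
opening: 0.434
finger_force: 29.8
```

>>> {"name": "drive_tool", "arguments": {"claw": [1,1,1,1], "dp": [[0,0,-0.02],[0,0,-0.03],[0,0,-0.04],[0,0,-0.04]], "angular": [[0,0,0],[0,0,0],[0,0,0],[0,0,0]]}}

```text
time_s: 4.45
ee_pos: [0.5969, -0.0856, 0.1677]
orientation: [0.747, 0.665, 0.0, 0.0]
force: [-0.1, -0.2, -1.5]
opening: 0.439
finger_force: 30.1
```

Run:
```python
from h import *
a=cap('scene','s2.png')['img']
cv2.imwrite('pics/c2.png',cv2.resize(a[100:260,300:460],(480,480))[:,:,::-1]);o=robot.get_obs();print(o['ee_pos'],o['opening'],o['force'],o['finger_force'])
```

```text
[ 0.60087653 -0.08666794  0.17473158] 0.436336033439409 [ 1.55331078 -0.61326856  2.91068107] 30.15913999182885
```

View pics/c2.png

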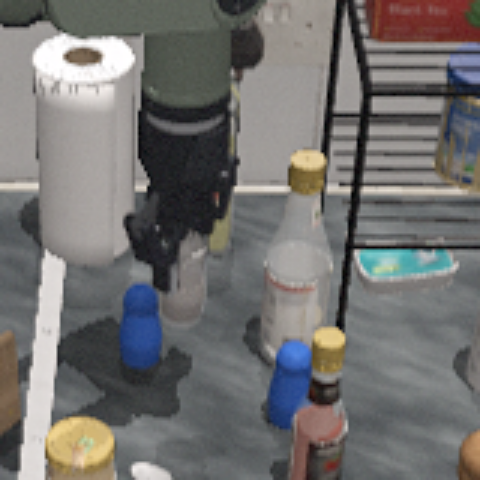

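The salt is held upright. Its foot edge is at about (185,322) in the crop. Next I'll compute the foot offset and the shift to compartment 4.

Run:
```python
from h import *
S=dict(np.load('pics/s2.npz'))
for z in(.12,.13,.14,.15):print(z,(proj(S,[[.6,-.087,z],[.585,-.105,z]])-(300,100)).ravel()*3)
q=np.load('q.npy');print(robot.get_obs()['ee_pos'])
for a in(123,41,-41,-123):print(a,q[0]+a*np.sin(q[2])/1e3,q[1]-a*np.cos(q[2])/1e3)
```

```text
0.12 [180.83175553 322.72900838 190.02750767 338.55057006]
0.13 [181.08354028 314.21965856 190.32725232 330.00358643]
0.14 [181.33774533 305.62851204 190.62991718 321.37333512]
0.15 [181.59440575 296.95438374 190.93554514 312.65859334]
[ 0.60087653 -0.08666794  0.17473158]
123 0.4809076961922113 0.09602890028948734
41 0.49051160421242984 0.1774645494287874
-41 0.5001155122326484 0.25890019856808744
-123 0.5097194202528669 0.3403358477073875
```

>>> {"name": "drive_tool", "arguments": {"claw": [1,1,1,1,1], "dp": [[0.025,-0.009,-0.01],[0.05,-0.016,0],[0.055,-0.018,0],[0.055,-0.018,0],[0.055,-0.018,0]], "angular": [[0,0,0],[0,0,0],[0,0,0],[0,0,0],[0,0,0]]}}

```text
time_s: 5.12
ee_pos: [0.5457, 0.1635, 0.1764]
orientation: [0.747, 0.665, 0.001, 0.001]
force: [0.8, -0.2, -0.7]
opening: 0.438
finger_force: 30.1
```

>>> {"name": "drive_tool", "arguments": {"claw": [1,1,1,1,1], "dp": [[0.055,-0.018,0],[0.055,-0.018,0],[0.045,-0.014,0],[0.02,-0.006,0],[0,0,0]], "angular": [[0,0,0],[0,0,0],[0,0,0],[0,0,0],[0,0,0]]}}

```text
time_s: 5.75
ee_pos: [0.5103, 0.3428, 0.1757]
orientation: [0.746, 0.666, 0.0, 0.0]
force: [0.3, -0.3, -0.0]
opening: 0.438
finger_force: 30.1
```

>>> {"name": "drive_tool", "arguments": {"claw": [1,1,1,1,1], "dp": [[0,0,0.02],[0,0,0.03],[0,0,0.03],[0,0,0.02],[0,0,0]], "angular": [[0,0,0],[0,0,0],[0,0,0],[0,0,0],[0,0,0]]}}

```text
time_s: 6.38
ee_pos: [0.509, 0.34, 0.0724]
orientation: [0.747, 0.665, -0.003, -0.001]
force: [1.0, -1.0, -0.9]
opening: 0.436
finger_force: 30.1
```

>>> {"name": "drive_tool", "arguments": {"claw": [1,1,1,1,1], "dp": [[0,0,0.012],[0,0,0.012],[0,0,0.003],[0,0,0.002],[0,0,0]], "angular": [[0,0,0],[0,0,0],[0,0,0],[0,0,0],[0,0,0]]}}

```text
time_s: 7.0
ee_pos: [0.5105, 0.3424, 0.047]
orientation: [0.746, 0.665, 0.0, -0.0]
force: [-1.7, -0.0, 1.3]
opening: 0.445
finger_force: 30.6
```

Run:
```python
from h import *
a=cap('scene','s3.png')['img'];b=cap('top','t3.png')['img']
i=np.hstack([cv2.resize(a[150:270,190:310],(400,400)),cv2.resize(b[200:300,200:300],(400,400))])
cv2.imwrite('pics/c3.png',i[:,:,::-1]);print(robot.get_obs()['ee_pos'])
```

```text
[0.51049114 0.34241823 0.0469215 ]
```

View pics/c3.png

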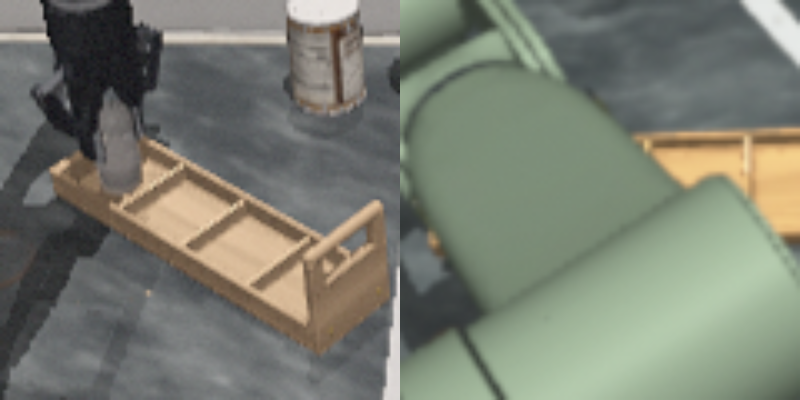

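The salt is inside the end compartment, with its foot near (120,190) in the crop. I'll lower it until it touches.

>>> {"name": "drive_tool", "arguments": {"claw": [1,1,1], "dp": [[0,0,0.002],[0,0,0],[0,0,0]], "angular": [[0,0,0],[0,0,0],[0,0,0]]}}

```text
time_s: 7.48
ee_pos: [0.5106, 0.3429, 0.0467]
orientation: [0.747, 0.665, 0.001, -0.0]
force: [-5.9, -0.8, 11.8]
opening: 0.433
finger_force: 32.0
```

>>> {"name": "drive_tool", "arguments": {"claw": [1,1,1], "dp": [[0,0,0.002],[0,0,0],[0,0,0]], "angular": [[0,0,0],[0,0,0],[0,0,0]]}}

```text
time_s: 7.85
ee_pos: [0.5108, 0.3433, 0.0466]
orientation: [0.746, 0.665, 0.001, -0.0]
force: [-9.1, -1.9, 20.7]
opening: 0.438
finger_force: 33.3
```

>>> {"name": "drive_tool", "arguments": {"claw": [1,0.4,0.3,0,0], "dp": [[0,0,-0.004],[0,0,0],[0,0,0],[0,0,0],[0,0,-0.02]], "angular": [[0,0,0],[0,0,0],[0,0,0],[0,0,0],[0,0,0]]}}

```text
time_s: 8.48
ee_pos: [0.5087, 0.3412, 0.0646]
orientation: [0.747, 0.665, -0.003, -0.001]
force: [-1.4, -0.6, 0.6]
opening: 1.0
finger_force: 0.0
```

>>> {"name": "drive_tool", "arguments": {"claw": [0,0,0,0,0], "dp": [[0,0,-0.05],[0,0,-0.06],[0,0,-0.05],[0,0,0],[0,0,0]], "angular": [[0,0,0],[0,0,0],[0,0,0],[0,0,0],[0,0,0]]}}

```text
time_s: 9.1
ee_pos: [0.5104, 0.3421, 0.2271]
orientation: [0.747, 0.665, 0.0, 0.0]
force: [0.0, 0.0, -1.4]
opening: 0.994
finger_force: 0.0
```

>>> {"name": "drive_tool", "arguments": {"claw": [0,0,0,0,0], "dp": [[-0.03,-0.002,0],[-0.06,-0.003,0],[-0.06,-0.003,0],[-0.06,-0.003,0],[-0.06,-0.003,0]], "angular": [[0,0,0],[0,0,0],[0,0,0],[0,0,0],[0,0,0]]}}

```text
time_s: 9.72
ee_pos: [0.4636, 0.0738, 0.2242]
orientation: [0.746, 0.665, -0.002, -0.001]
force: [0.0, -0.9, -0.4]
opening: 1.001
finger_force: 0.0
```

>>> {"name": "drive_tool", "arguments": {"claw": [0,0,0,0,0], "dp": [[-0.06,-0.003,0],[-0.06,-0.003,0],[-0.04,-0.003,0],[0,0,0.04],[0,0,0.04]], "angular": [[0,0,0],[0,0,0],[0,0,0],[0,0,0],[0,0,0]]}}

```text
time_s: 10.35
ee_pos: [0.4371, -0.0828, 0.1441]
orientation: [0.747, 0.665, -0.0, -0.001]
force: [0.4, -0.8, -0.2]
opening: 0.995
finger_force: 0.0
```

>>> {"name": "drive_tool", "arguments": {"claw": [0,0], "dp": [[0,0,0],[0,0,0]], "angular": [[0,0,0],[0,0,0]]}}

```text
time_s: 10.6
ee_pos: [0.4384, -0.0823, 0.1466]
orientation: [0.747, 0.665, -0.0, -0.0]
force: [0.3, 0.2, 0.6]
opening: 1.001
finger_force: 0.0
```

Run:
```python
from h import *
a=cap('scene','s4.png')['img']
cv2.imwrite('pics/c4.png',cv2.resize(a[150:310,190:390],(800,640))[:600,:,::-1]);print(robot.get_obs()['ee_pos'])
```

```text
[ 0.43921724 -0.08256943  0.14744677]
```

View pics/c4.png

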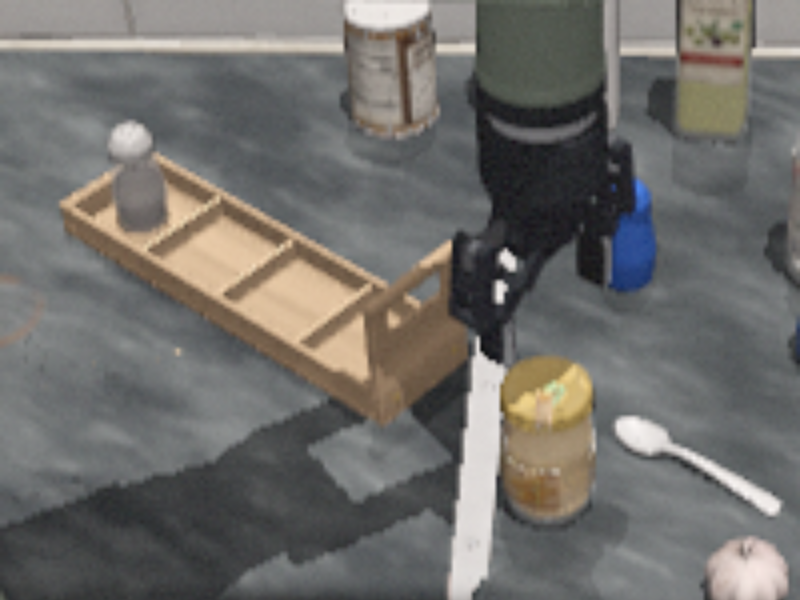

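The salt stands upright in the low compartment, around (137,175). The fingers, at (490,330) and (600,280), straddle the jar lid at (548,390), so I'll descend.

>>> {"name": "drive_tool", "arguments": {"claw": [0,0,0,0,0], "dp": [[0,0,0.02],[0,0,0.025],[0,0,0.025],[0,0,0.024],[0,0,0]], "angular": [[0,0,0],[0,0,0],[0,0,0],[0,0,0],[0,0,0]]}}

```text
time_s: 11.28
ee_pos: [0.4381, -0.0821, 0.0522]
orientation: [0.746, 0.665, -0.0, -0.001]
force: [-0.4, 1.0, 0.6]
opening: 0.999
finger_force: 0.0
```

>>> {"name": "drive_tool", "arguments": {"claw": [0.1,0.2,1,1,1], "dp": [[0,0,0],[0,0,0],[0,0,0],[0,0,0],[0,0,0]], "angular": [[0,0,0],[0,0,0],[0,0,0],[0,0,0],[0,0,0]], "grip_force": 45}}

```text
time_s: 11.9
ee_pos: [0.4376, -0.0824, 0.0535]
orientation: [0.746, 0.665, -0.001, -0.001]
force: [-6.3, 0.1, 9.9]
opening: 0.691
finger_force: 45.8
```

>>> {"name": "drive_tool", "arguments": {"claw": [1,1,1,1,1], "dp": [[0,0,-0.02],[0,0,-0.04],[0,0,-0.04],[0,0,-0.03],[0,0,-0.01]], "angular": [[0,0,0],[0,0,0],[0,0,0],[0,0,0],[0,0,0]]}}

```text
time_s: 12.52
ee_pos: [0.4394, -0.0827, 0.1941]
orientation: [0.747, 0.665, 0.001, 0.002]
force: [0.5, -0.1, -5.0]
opening: 0.692
finger_force: 50.3
```

>>> {"name": "drive_tool", "arguments": {"claw": [1,1,1,1,1], "dp": [[0.02,0.002,0],[0.05,0.003,0],[0.055,0.003,0],[0.055,0.003,0],[0.055,0.003,0]], "angular": [[0,0,0],[0,0,0],[0,0,0],[0,0,0],[0,0,0]]}}

```text
time_s: 13.15
ee_pos: [0.4782, 0.151, 0.1905]
orientation: [0.747, 0.665, -0.001, -0.001]
force: [1.4, -0.9, -4.1]
opening: 0.691
finger_force: 50.3
```

>>> {"name": "drive_tool", "arguments": {"claw": [1,1,1,1,1], "dp": [[0.055,0.004,0],[0.04,0.003,0],[0.017,0.002,0],[0,0,0],[0,0,0.02]], "angular": [[0,0,0],[0,0,0],[0,0,0],[0,0,0],[0,0,0]]}}

```text
time_s: 13.78
ee_pos: [0.5021, 0.2589, 0.1731]
orientation: [0.747, 0.665, 0.001, 0.001]
force: [1.1, 0.6, -4.2]
opening: 0.691
finger_force: 50.3
```

>>> {"name": "drive_tool", "arguments": {"claw": [1,1,1,1], "dp": [[0,0,0.03],[0,0,0.03],[0,0,0],[0,0,0]], "angular": [[0,0,0],[0,0,0],[0,0,0],[0,0,0]]}}

```text
time_s: 14.28
ee_pos: [0.5017, 0.2589, 0.1131]
orientation: [0.747, 0.665, 0.0, 0.0]
force: [0.4, 1.9, -3.7]
opening: 0.689
finger_force: 50.7
```

Run:
```python
from h import *
a=cap('scene','s5.png')['img']
cv2.imwrite('pics/c5.png',cv2.resize(a[130:270,190:330],(560,560))[:,:,::-1]);print(robot.get_obs()['ee_pos'])
```

```text
[0.50229886 0.25936732 0.11390824]
```

View pics/c5.png

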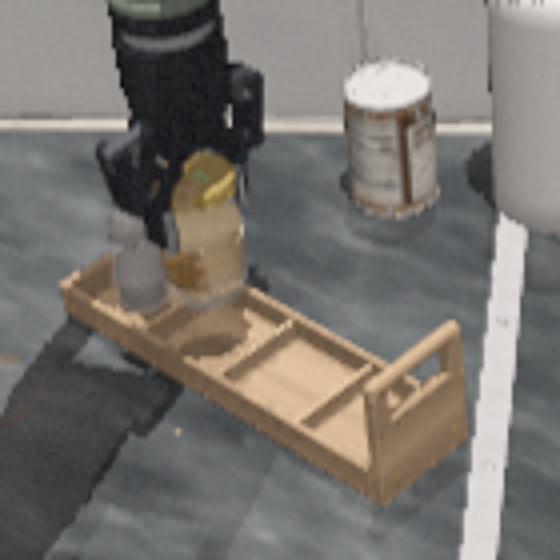

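The jar hangs upright over compartment 3, with its foot near (210,300) and its shadow inside the compartment. Lowering it.

>>> {"name": "drive_tool", "arguments": {"claw": [1,1,1,1,1], "dp": [[0,0,0.012],[0,0,0.012],[0,0,0.012],[0,0,0.008],[0,0,0]], "angular": [[0,0,0],[0,0,0],[0,0,0],[0,0,0],[0,0,0]]}}

```text
time_s: 14.95
ee_pos: [0.5, 0.2594, 0.067]
orientation: [0.747, 0.665, -0.001, -0.001]
force: [0.8, -0.4, -3.8]
opening: 0.689
finger_force: 50.7
```

>>> {"name": "drive_tool", "arguments": {"claw": [1,1,1,1], "dp": [[0,0,0.003],[0,0,0.003],[0,0,0],[0,0,0]], "angular": [[0,0,0],[0,0,0],[0,0,0],[0,0,0]]}}

```text
time_s: 15.45
ee_pos: [0.5011, 0.2597, 0.0625]
orientation: [0.747, 0.665, 0.0, 0.0]
force: [-0.2, -0.7, -5.0]
opening: 0.691
finger_force: 50.7
```

>>> {"name": "drive_tool", "arguments": {"claw": [1,1,1], "dp": [[0,0,0.003],[0,0,0],[0,0,0]], "angular": [[0,0,0],[0,0,0],[0,0,0]]}}

```text
time_s: 15.82
ee_pos: [0.5016, 0.2601, 0.0616]
orientation: [0.747, 0.665, 0.001, 0.0]
force: [-4.1, -1.3, 7.2]
opening: 0.693
finger_force: 51.4
```

>>> {"name": "drive_tool", "arguments": {"claw": [1,1,1], "dp": [[0,0,0.002],[0,0,0],[0,0,0]], "angular": [[0,0,0],[0,0,0],[0,0,0]]}}

```text
time_s: 16.2
ee_pos: [0.5016, 0.2604, 0.0615]
orientation: [0.746, 0.665, 0.001, 0.0]
force: [-8.0, -2.3, 18.1]
opening: 0.694
finger_force: 51.7
```

>>> {"name": "drive_tool", "arguments": {"claw": [1,0.4,0,0,0], "dp": [[0,0,-0.004],[0,0,0],[0,0,0],[0,0,0],[0,0,-0.02]], "angular": [[0,0,0],[0,0,0],[0,0,0],[0,0,0],[0,0,0]]}}

```text
time_s: 16.82
ee_pos: [0.4995, 0.2591, 0.0798]
orientation: [0.747, 0.665, -0.002, -0.001]
force: [0.1, -0.1, 0.2]
opening: 0.997
finger_force: 0.0
```

>>> {"name": "drive_tool", "arguments": {"claw": [0,0,0,0,0], "dp": [[0,0,-0.05],[0,0,-0.06],[0,0,-0.05],[-0.04,0.01,0],[-0.058,0.014,0]], "angular": [[0,0,0],[0,0,0],[0,0,0],[0,0,0],[0,0,0]]}}

```text
time_s: 17.45
ee_pos: [0.5144, 0.1597, 0.2429]
orientation: [0.745, 0.667, 0.002, 0.001]
force: [0.8, -0.7, -1.1]
opening: 0.999
finger_force: 0.0
```

>>> {"name": "drive_tool", "arguments": {"claw": [0,0,0,0,0], "dp": [[-0.058,0.014,0],[-0.058,0.014,0],[-0.058,0.014,0],[-0.058,0.014,0],[-0.058,0.014,0]], "angular": [[0,0,0],[0,0,0],[0,0,0],[0,0,0],[0,0,0]]}}

```text
time_s: 18.08
ee_pos: [0.55, -0.1386, 0.2416]
orientation: [0.747, 0.665, 0.0, 0.0]
force: [1.2, 0.0, -0.2]
opening: 1.0
finger_force: 0.0
```

>>> {"name": "drive_tool", "arguments": {"claw": [0,0,0,0,0], "dp": [[-0.058,0.014,0],[-0.058,0.014,0],[-0.058,0.015,0],[-0.048,0.013,0],[-0.02,0.005,0]], "angular": [[0,0,0],[0,0,0],[0,0,0],[0,0,0],[0,0,0]]}}

```text
time_s: 18.7
ee_pos: [0.5823, -0.3874, 0.2407]
orientation: [0.748, 0.664, -0.0, 0.0]
force: [-0.6, 0.7, 0.1]
opening: 0.999
finger_force: 0.0
```

>>> {"name": "drive_tool", "arguments": {"claw": [0,0,0,0], "dp": [[0,0,0.03],[0,0,0.03],[0,0,0],[0,0,0]], "angular": [[0,0,0],[0,0,0],[0,0,0],[0,0,0]]}}

```text
time_s: 19.2
ee_pos: [0.5832, -0.3843, 0.1824]
orientation: [0.747, 0.665, 0.0, 0.001]
force: [0.2, 1.2, 0.7]
opening: 0.997
finger_force: 0.0
```

Run:
```python
from h import *
a=cap('scene','s6.png')['img']
i=np.hstack([cv2.resize(a[160:260,200:300],(400,400)),cv2.resize(a[180:330,370:520],(400,400))])
cv2.imwrite('pics/c6.png',i[:,:,::-1]);print(robot.get_obs()['ee_pos'])
```

```text
[ 0.58361023 -0.3846219   0.18333297]
```

View pics/c6.png

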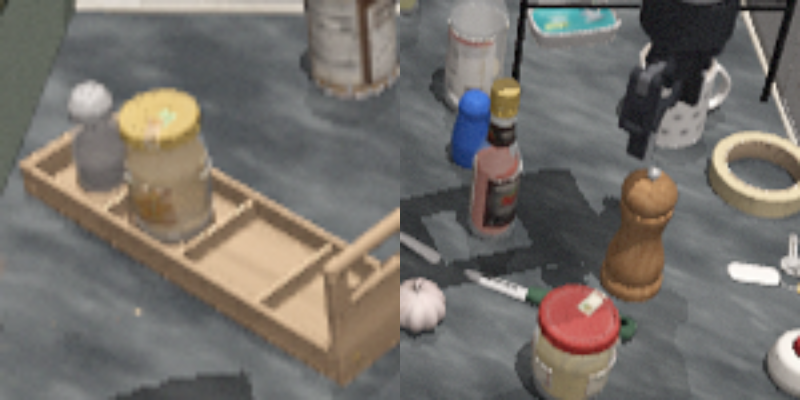

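The jar and salt both stand in place, and the gripper is above the mill head, near (650,185). I'll descend and grip.

>>> {"name": "drive_tool", "arguments": {"claw": [0,0,0,0,0], "dp": [[0,0,0.02],[0,0,0.02],[0,0,0.02],[0,0,0.014],[0,0,0]], "angular": [[0,0,0],[0,0,0],[0,0,0],[0,0,0],[0,0,0]]}}

```text
time_s: 19.88
ee_pos: [0.5814, -0.3829, 0.1046]
orientation: [0.747, 0.665, -0.0, -0.002]
force: [-0.5, -0.1, 0.2]
opening: 0.998
finger_force: 0.0
```

>>> {"name": "drive_tool", "arguments": {"claw": [0.2,0.3,0.5,1,1], "dp": [[0,0,0],[0,0,0],[0,0,0],[0,0,0],[0,0,0]], "angular": [[0,0,0],[0,0,0],[0,0,0],[0,0,0],[0,0,0]], "grip_force": 35}}

```text
time_s: 20.5
ee_pos: [0.5832, -0.3846, 0.1089]
orientation: [0.747, 0.665, 0.0, 0.001]
force: [-1.0, -0.1, 5.1]
opening: 0.547
finger_force: 36.1
```

>>> {"name": "drive_tool", "arguments": {"claw": [1,1,1,1,1], "dp": [[0,0,-0.015],[0,0,-0.03],[0,0,-0.04],[0,0,-0.03],[0,0,-0.02]], "angular": [[0,0,0],[0,0,0],[0,0,0],[0,0,0],[0,0,0]]}}

```text
time_s: 21.12
ee_pos: [0.583, -0.3841, 0.2444]
orientation: [0.747, 0.665, 0.0, 0.001]
force: [0.6, -0.2, -1.5]
opening: 0.546
finger_force: 36.4
```

>>> {"name": "drive_tool", "arguments": {"claw": [1,1,1,1,1], "dp": [[0,0,-0.045],[0,0,-0.045],[0.03,-0.009,0],[0.05,-0.014,0],[0.058,-0.0165,0]], "angular": [[0,0,0],[0,0,0],[0,0,0],[0,0,0],[0,0,0]]}}

```text
time_s: 21.75
ee_pos: [0.5585, -0.2412, 0.3312]
orientation: [0.747, 0.665, -0.0, -0.001]
force: [0.8, 0.9, -0.8]
opening: 0.551
finger_force: 36.6
```

>>> {"name": "drive_tool", "arguments": {"claw": [1,1,1,1,1], "dp": [[0.058,-0.0165,0],[0.058,-0.0165,0],[0.058,-0.0165,0],[0.058,-0.0165,0],[0.058,-0.0165,0]], "angular": [[0,0,0],[0,0,0],[0,0,0],[0,0,0],[0,0,0]]}}

```text
time_s: 22.38
ee_pos: [0.5095, 0.0572, 0.3318]
orientation: [0.747, 0.665, -0.0, -0.0]
force: [-0.0, 0.5, -1.3]
opening: 0.549
finger_force: 36.6
```

>>> {"name": "drive_tool", "arguments": {"claw": [1,1,1,1,1], "dp": [[0.058,-0.0165,0],[0.042,-0.012,0],[0.02,-0.005,0],[0,0,0],[0,0,0.03]], "angular": [[0,0,0],[0,0,0],[0,0,0],[0,0,0],[0,0,0]]}}

```text
time_s: 23.0
ee_pos: [0.4929, 0.1779, 0.3046]
orientation: [0.747, 0.665, 0.002, 0.002]
force: [0.1, 0.1, -2.1]
opening: 0.543
finger_force: 36.6
```

>>> {"name": "drive_tool", "arguments": {"claw": [1,1,1,1,1], "dp": [[0,0,0.05],[0,0,0.05],[0,0,0.03],[0,0,0],[0,0,0]], "angular": [[0,0,0],[0,0,0],[0,0,0],[0,0,0],[0,0,0]]}}

```text
time_s: 23.62
ee_pos: [0.4923, 0.1777, 0.1737]
orientation: [0.747, 0.665, 0.001, 0.001]
force: [0.6, -0.0, -1.2]
opening: 0.547
finger_force: 36.7
```

Run:
```python
from h import *
a=cap('scene','s7.png')['img']
cv2.imwrite('pics/c7.png',cv2.resize(a[130:270,190:330],(560,560))[:,:,::-1]);print(robot.get_obs()['ee_pos'])
```

```text
[0.49282907 0.17798971 0.17443064]
```

View pics/c7.png

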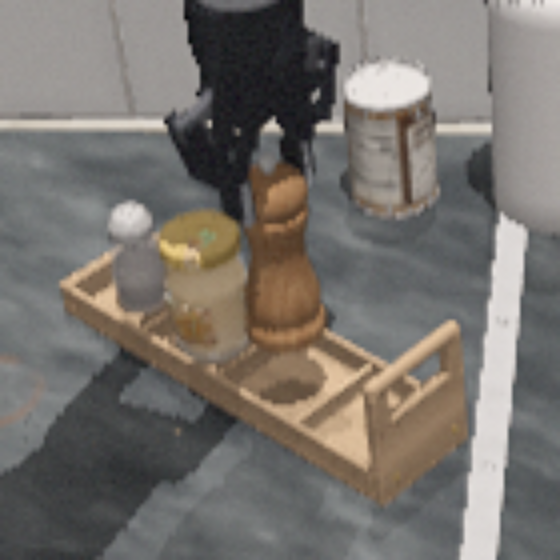

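The mill hangs nearly upright over compartment 2, with its shadow inside at (283,378). Lowering it.

>>> {"name": "drive_tool", "arguments": {"claw": [1,1,1,1,1], "dp": [[0,0,0.015],[0,0,0.015],[0,0,0.012],[0,0,0.006],[0,0,0]], "angular": [[0,0,0],[0,0,0],[0,0,0],[0,0,0],[0,0,0]]}}

```text
time_s: 24.3
ee_pos: [0.4905, 0.1782, 0.1234]
orientation: [0.747, 0.665, -0.001, -0.0]
force: [0.0, 0.4, -2.0]
opening: 0.545
finger_force: 36.7
```

>>> {"name": "drive_tool", "arguments": {"claw": [1,1,1,1], "dp": [[0,0,0.003],[0,0,0.003],[0,0,0],[0,0,0]], "angular": [[0,0,0],[0,0,0],[0,0,0],[0,0,0]]}}

```text
time_s: 24.8
ee_pos: [0.4912, 0.1783, 0.1184]
orientation: [0.747, 0.665, 0.0, 0.0]
force: [0.3, 0.2, -1.9]
opening: 0.546
finger_force: 36.7
```

>>> {"name": "drive_tool", "arguments": {"claw": [1,1,1], "dp": [[0,0,0.003],[0,0,0],[0,0,0]], "angular": [[0,0,0],[0,0,0],[0,0,0]]}}

```text
time_s: 25.18
ee_pos: [0.4918, 0.1787, 0.1169]
orientation: [0.747, 0.665, 0.001, 0.0]
force: [-2.4, 0.5, 6.2]
opening: 0.545
finger_force: 37.2
```

>>> {"name": "drive_tool", "arguments": {"claw": [1,0.5,0.3,0,0], "dp": [[0,0,-0.002],[0,0,0],[0,0,0],[0,0,0],[0,0,0]], "angular": [[0,0,0],[0,0,0],[0,0,0],[0,0,0],[0,0,0]]}}

```text
time_s: 25.8
ee_pos: [0.4912, 0.1783, 0.1173]
orientation: [0.747, 0.665, 0.0, 0.0]
force: [0.3, -0.4, -1.1]
opening: 0.996
finger_force: 0.0
```

>>> {"name": "drive_tool", "arguments": {"claw": [0,0,0,0,0], "dp": [[0,0,-0.02],[0,0,-0.05],[0,0,-0.06],[-0.034,0.0115,0],[-0.055,0.0185,0]], "angular": [[0,0,0],[0,0,0],[0,0,0],[0,0,0],[0,0,0]]}}

```text
time_s: 26.42
ee_pos: [0.5115, 0.0867, 0.2489]
orientation: [0.745, 0.667, 0.001, 0.001]
force: [0.3, -1.8, -0.3]
opening: 1.001
finger_force: 0.0
```

>>> {"name": "drive_tool", "arguments": {"claw": [0,0,0,0,0], "dp": [[-0.055,0.0185,0],[-0.055,0.0185,0],[-0.055,0.0185,0],[-0.055,0.0185,0],[-0.055,0.0185,0]], "angular": [[0,0,0],[0,0,0],[0,0,0],[0,0,0],[0,0,0]]}}

```text
time_s: 27.05
ee_pos: [0.5712, -0.1993, 0.2474]
orientation: [0.747, 0.665, 0.0, 0.0]
force: [0.5, 0.3, 0.0]
opening: 0.999
finger_force: 0.0
```

>>> {"name": "drive_tool", "arguments": {"claw": [0,0,0,0,0], "dp": [[-0.03,0.01,0],[-0.01,0.004,0],[0,0,0],[0,0,0.03],[0,0,0.03]], "angular": [[0,0,0],[0,0,0],[0,0,0],[0,0,0],[0,0,0]]}}

```text
time_s: 27.68
ee_pos: [0.5807, -0.2367, 0.1875]
orientation: [0.746, 0.666, 0.0, 0.001]
force: [0.4, 0.6, -0.1]
opening: 1.003
finger_force: 0.0
```

>>> {"name": "drive_tool", "arguments": {"claw": [0,0,0,0], "dp": [[0,0,0.03],[0,0,0.026],[0,0,0],[0,0,0]], "angular": [[0,0,0],[0,0,0],[0,0,0],[0,0,0]]}}

```text
time_s: 28.18
ee_pos: [0.5811, -0.2379, 0.1327]
orientation: [0.746, 0.666, 0.0, 0.001]
force: [0.3, -0.6, 0.0]
opening: 0.999
finger_force: 0.0
```

>>> {"name": "drive_tool", "arguments": {"claw": [0.3,0.4,0.5,1,1], "dp": [[-0.002,0,0.003],[0,0,0],[0,0,0],[0,0,0],[0,0,0]], "angular": [[0,0,0],[0,0,0],[0,0,0],[0,0,0],[0,0,0]], "grip_force": 40}}

```text
time_s: 28.8
ee_pos: [0.5803, -0.241, 0.129]
orientation: [0.747, 0.665, 0.0, 0.0]
force: [-0.6, 0.6, 4.7]
opening: 0.396
finger_force: 39.5
```

>>> {"name": "drive_tool", "arguments": {"claw": [1,1,1,1,1], "dp": [[0,0,0],[0,0,-0.01],[0,0,-0.01],[0,0,0],[0,0,0]], "angular": [[0,0,0],[0,0,0],[0,0,0],[0,0,0],[0,0,0]]}}

```text
time_s: 29.42
ee_pos: [0.5799, -0.2405, 0.148]
orientation: [0.747, 0.665, -0.0, -0.0]
force: [-0.6, 0.2, -3.2]
opening: 0.394
finger_force: 39.6
```

>>> {"name": "drive_tool", "arguments": {"claw": [1,1,1,1,1], "dp": [[0,0,-0.03],[0,0,-0.045],[0,0,-0.045],[0,0,-0.015],[0.025,-0.0105,0]], "angular": [[0,0,0],[0,0,0],[0,0,0],[0,0,0],[0,0,0]]}}

```text
time_s: 30.05
ee_pos: [0.573, -0.2163, 0.2839]
orientation: [0.747, 0.664, 0.0, 0.001]
force: [0.2, 0.4, -4.3]
opening: 0.391
finger_force: 40.1
```

>>> {"name": "drive_tool", "arguments": {"claw": [1,1,1,1,1], "dp": [[0.045,-0.019,0],[0.05,-0.021,0],[0.05,-0.021,0],[0.05,-0.021,0],[0.05,-0.021,0]], "angular": [[0,0,0],[0,0,0],[0,0,0],[0,0,0],[0,0,0]]}}

```text
time_s: 30.68
ee_pos: [0.4966, 0.0422, 0.2812]
orientation: [0.747, 0.665, -0.001, -0.001]
force: [1.1, 1.2, -2.2]
opening: 0.395
finger_force: 40.2
```

>>> {"name": "drive_tool", "arguments": {"claw": [1,1,1,1,1], "dp": [[0.035,-0.0145,0],[0.019,-0.008,0],[0,0,0],[0,0,0.03],[0,0,0.03]], "angular": [[0,0,0],[0,0,0],[0,0,0],[0,0,0],[0,0,0]]}}

```text
time_s: 31.3
ee_pos: [0.4822, 0.0958, 0.2219]
orientation: [0.747, 0.665, -0.0, 0.0]
force: [-0.0, -0.1, -4.5]
opening: 0.394
finger_force: 40.2
```

>>> {"name": "drive_tool", "arguments": {"claw": [1,1], "dp": [[0,0,0],[0,0,0]], "angular": [[0,0,0],[0,0,0]]}}

```text
time_s: 31.55
ee_pos: [0.4828, 0.0961, 0.2238]
orientation: [0.747, 0.665, 0.0, 0.0]
force: [-0.4, 0.8, -4.3]
opening: 0.395
finger_force: 40.3
```

Run:
```python
from h import *
a=cap('scene','s8.png')['img']
cv2.imwrite('pics/c8.png',cv2.resize(a[110:260,190:340],(600,600))[:,:,::-1]);print(robot.get_obs()['ee_pos'])
```

```text
[0.48328708 0.0963044  0.22455838]
```

View pics/c8.png

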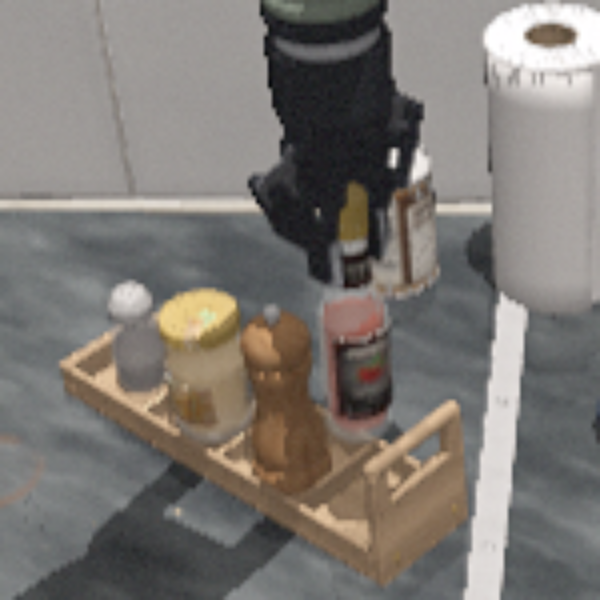

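The mill, jar and salt are all standing. The sauce hangs upright over compartment 1, with its foot near (357,435). Lowering it.

>>> {"name": "drive_tool", "arguments": {"claw": [1,1,1,1,1], "dp": [[0,0,0.02],[0,0,0.025],[0,0,0.02],[0,0,0.012],[0,0,0]], "angular": [[0,0,0],[0,0,0],[0,0,0],[0,0,0],[0,0,0]]}}

```text
time_s: 32.22
ee_pos: [0.4822, 0.0967, 0.1464]
orientation: [0.747, 0.665, -0.0, -0.0]
force: [1.0, -0.3, -3.9]
opening: 0.393
finger_force: 40.3
```

>>> {"name": "drive_tool", "arguments": {"claw": [1,1,1,1], "dp": [[0,0,0.003],[0,0,0.002],[0,0,0],[0,0,0]], "angular": [[0,0,0],[0,0,0],[0,0,0],[0,0,0]]}}

```text
time_s: 32.72
ee_pos: [0.4823, 0.0968, 0.1415]
orientation: [0.747, 0.665, 0.0, 0.0]
force: [-0.1, -0.3, -3.3]
opening: 0.396
finger_force: 40.3
```

>>> {"name": "drive_tool", "arguments": {"claw": [1,1,1], "dp": [[0,0,0.003],[0,0,0],[0,0,0]], "angular": [[0,0,0],[0,0,0],[0,0,0]]}}

```text
time_s: 33.1
ee_pos: [0.4821, 0.0968, 0.1382]
orientation: [0.747, 0.665, -0.0, -0.0]
force: [0.5, -0.9, -2.6]
opening: 0.39
finger_force: 40.3
```

>>> {"name": "drive_tool", "arguments": {"claw": [1,1,1], "dp": [[0,0,0.002],[0,0,0],[0,0,0]], "angular": [[0,0,0],[0,0,0],[0,0,0]]}}

```text
time_s: 33.48
ee_pos: [0.4827, 0.0968, 0.137]
orientation: [0.747, 0.665, 0.0, 0.0]
force: [-0.9, 0.1, 2.9]
opening: 0.394
finger_force: 41.3
```

>>> {"name": "drive_tool", "arguments": {"claw": [1,1,1], "dp": [[0,0,0.002],[0,0,0],[0,0,0]], "angular": [[0,0,0],[0,0,0],[0,0,0]]}}

```text
time_s: 33.85
ee_pos: [0.4834, 0.097, 0.1369]
orientation: [0.747, 0.665, 0.001, 0.001]
force: [-4.6, 0.3, 11.5]
opening: 0.391
finger_force: 43.4
```

Contact with the floor, so I'll release and withdraw.

>>> {"name": "drive_tool", "arguments": {"claw": [1,0.5,0.3,0,0], "dp": [[0,0,-0.003],[0,0,0],[0,0,0],[0,0,0],[0,0,0]], "angular": [[0,0,0],[0,0,0],[0,0,0],[0,0,0],[0,0,0]]}}

```text
time_s: 34.48
ee_pos: [0.4823, 0.0967, 0.1373]
orientation: [0.747, 0.665, 0.0, 0.0]
force: [-0.2, -0.7, -0.5]
opening: 1.005
finger_force: 0.0
```

>>> {"name": "drive_tool", "arguments": {"claw": [0,0,0,0,0], "dp": [[0,0,-0.02],[0,0,-0.05],[0,0,-0.05],[0,0,-0.03],[0,0,0]], "angular": [[0,0,0],[0,0,0],[0,0,0],[0,0,0],[0,0,0]]}}

```text
time_s: 35.1
ee_pos: [0.4842, 0.0968, 0.2906]
orientation: [0.747, 0.665, 0.003, 0.002]
force: [0.3, 0.1, -0.1]
opening: 0.999
finger_force: 0.0
```

>>> {"name": "drive_tool", "arguments": {"claw": [0,0,0,0,0], "dp": [[-0.04,0,0],[-0.05,0,0],[-0.05,0,0],[-0.03,0,0],[0,0,0]], "angular": [[0,0,0],[0,0,0],[0,0,0],[0,0,0],[0,0,0]]}}

```text
time_s: 35.72
ee_pos: [0.4616, -0.0735, 0.2854]
orientation: [0.748, 0.664, -0.001, -0.001]
force: [-0.4, 0.4, -0.2]
opening: 1.001
finger_force: 0.0
```

Run:
```python
from h import *
a=cap('scene','s9.png')['img'];b=cap('top','t9.png')['img']
i=np.hstack([cv2.resize(a[150:270,190:310],(400,400)),cv2.resize(b[170:290,200:320],(400,400))])
cv2.imwrite('pics/c9.png',i[:,:,::-1]);print(robot.get_obs()['ee_pos'])
```

```text
[ 0.46199155 -0.07163776  0.28589576]
```

View pics/c9.png

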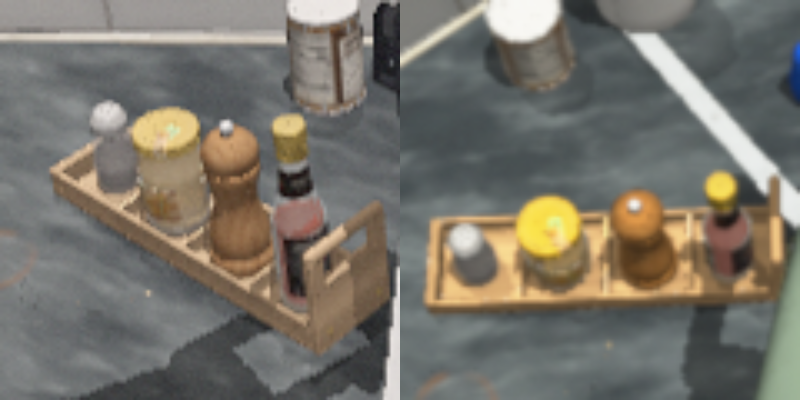

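All four stand upright in order, from the high end: sauce, mill, jar, salt. Handing in.

```bash
python3 -c "
from station import robot
print(robot.close_job())"
```

```text
the job is handed in; nothing more can be done
None
```

The sauce bottle, pepper mill, gold-lidded jar and salt shaker stand upright in the caddy, tallest at the high end, each lowered onto the floor and released; the job was handed in at about 36 s, but the hand-in returned no verdict.

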